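# Pop a coffee vial and stop it with the other finger

### The job

Press down the key of the red dispenser with one finger so that the red coffee vial pops out of its nest, and with the other finger stop the vial as it rolls down the runway, before it runs off the open end. Finish while still holding the vial back, with a finger resting lightly against it on the runway; do not pinch or lift it. Leave the blue dispenser and its vial alone and do not knock the other things on the counter.

Things in the scene. Friction and masses are not known exactly. Their poses are not given: they have to be found in the camera images.
- red: the red dispenser (red key, red vial): white and aluminium, fixed, about 180 mm long (x), 118 wide (y), 66 high. Origin on the counter below the runway's centre line; z up, +x from the runway's open lower end up to the nest, +y from the runway to the key. The vial lies in the nest at x = +52 mm, its axis along y, on a slanted spring ejector behind a sill
- red_sill (a point): middle of the sill's top edge, the runway's upper end: x = +35 mm, height 50 mm. From here the runway, straight, 51 mm wide between 5 mm thick walls standing 14 mm above its floor, falls at 12 degrees towards the dispenser's -x
- red_end (a point): middle of the runway floor's open lower end, 130 mm from the sill, height 22 mm; nothing stops the vial there
- red_key (a joint): downward travel of the red key in m: 0 up, 0.012 right down; its spring needs 1 N to start, 5 to 7 N right down, and raises it when let go. It drives the ejector up 1.8 times as far; at about 0.008 the vial is lifted over the sill and at once rolls down the runway, reaching the open end in under a second
- red_key_top (a point): centre of the red key's flat top (62 mm along the dispenser's x, 40 along its y), at x = -30, y = +62 mm; 58 mm above the counter when up, 46 when right down, and then 10 above the runway floor straight across from it, 62 mm away in the dispenser's -y
- red_trap (a point): point on the red runway's floor, on its centre line, straight across from the middle of the red key: a good place for the stopping finger (36 mm above the counter; the vial in the nest is 82 mm up the runway from it)
- red_vial: the red vial; origin at its centre (turns as it rolls)
- red_vial_center (a point): centre of the red vial: a lidded single-dose coffee vial, cylinder 40 diameter, 46 long, about 90 g, lying with its axis along its dispenser's y; smooth, it rolls freely. In the nest its centre is 61 above the counter (mm)
- blue: the blue dispenser (blue key, blue vial), the same in every other way as the red one, to be left alone; origin and axes as there
- blue_key (a joint): downward travel of the blue key in m, 0 up; leave it
- blue_vial_center (a point): centre of the blue vial (as the red one), in its nest; leave it
- cup: white espresso cup, 64 across, 58 high, between the dispensers; origin under its centre
- tamper: dark steel coffee tamper, 54 across, 79 high, loose; origin under its centre
- sugar: amber glass sugar jar, 72 across, 100 high, loose; origin under its centre
- canister: red canister with black lid, 90 across, 140 high, loose; origin under its centre
- pitcher: steel milk pitcher, 76 across, 90 high, loose, handle at its +y; origin under its centre
- spoon: spoon lying on the counter, loose; origin at its underside
Mind the look-alikes: they are no part of the job. What is meant by the red_vial is not green, and is the smaller of those in its own colour.

How it is judged:
By the outcome, as a careful person would: the job done as asked, in the order asked, and still so for the second after the job is handed in, while the arm keeps its last pose, push and grip.
It also fails if it takes over 40 s, if anything falls off the work surface, if the arm or the gripper's body presses on something with over 40 N, if the wrist force passes 120 N, or if a joint passes its speed limit or range.

### The arm

A 6-joint arm with a two-finger parallel gripper is mounted at the origin on the work surface. World frame = base frame: x ahead of the robot, y to its left, z up, the work surface at z = 0. Lengths are in m, angles in rad, forces in N, time in s.
With the tool pointing down it reaches from about 0.325 to 0.925 m from the base axis. Payload 3.1 kg.
Tool frame: the origin (TCP) lies at the centre of the arm's flange, where the gripper is bolted on; the fingertips stand manip.tips_ahead ahead of it and the grasp point (between the pads) lies 155 mm ahead of it (manip.tips_ahead is the distance from the TCP to the fingertips, in m); z points along the fingers, y is the line along which they close (so a half turn about z gives the same grasp; the last joint's range is limited). The gripper opens to 85 mm and grips with 20 to 120 N. Pads are 22 mm wide; open, the fingers measure 114 mm over their backs; the gripper's body (76 mm by 85 mm) begins 54 mm behind the grasp point. The pads swing forward as they close: fully open they stand 13 mm farther back than shut.
Start: joints at [1.165, 0.217, 1.613, -0, 1.311, -0.112], TCP at [0.181, 0.598, 0.405] pointing down, gripper open.
Joint ranges: [-2.75, 2.75], [-0.78, 2.1], [0.31, 2.55], [-1.13, 4.27], [0.13, 2.63], [-2.58, 2.58]. Speed limits (rad/s): [2.79, 2.79, 3.14, 3.14, 3.14, 3.14].

### API

Orientations are given as [roll, pitch, yaw] about the fixed x, y, z axes, in that order (R = Rz(yaw) Ry(pitch) Rx(roll)).
In Python, from rig import manip gives the robot as it stands.
- The arm moves only by the tool servo_tool, never from a script. Its argument "commands" is one flat list of numbers, 5 for each row, row after row: the opening in per cent of the stroke, from 0 (shut) to 100 (fully open), then the shift along the tool's x, y, z in cm, then the turn about the tool's z in rad. In form: [grip, dx, dy, dz, roll, grip, dx, dy, dz, roll, ...]. A call has 1 to 20 rows; each row shifts and turns the commanded pose from where the row before left it, along the tool's axes as they then stand; what a row does not reach is not made up. A row lasts 1/10 s, in which the tool goes at most 50 mm and 8.59 degrees, less where a joint would pass 70% of its speed; a pose out of reach is approached as far as the arm can. A call with a gripper value outside its range is refused whole. The fingers move at their own pace and stop on an object; the grip force is fixed at half the most. Time passes only in rows, so rows that do not move let the fingers close. It gives the time, the measured TCP pose, the force, the opening and the grip force at its end, in the units of the state.
- manip.observe(): the state, without advancing time (a new reading comes with each control period).
- manip.read_camera(name): name is "scene" or "top"; returns a dict with "img" (420x560x3 uint8, red, green, blue), "range_z" (420x560 float32, m along the optical axis (not along the pixel's ray), 0 where there is no reading), "fx", "fy", "cx", "cy" (pixels), "k1" (the pictures are not rectified: a ray, as slopes to the right and down, at radius r is drawn at 1 + k1 r^2 times it, then the intrinsics apply), "R" (3x3) and "t" (3): a world point X has camera coordinates R X + t. Camera axes: x right, y down, z forward; pixel columns grow to the right and rows downward; lengths in m; the calibration is good to about 2 mm. A picture is of the moment at which its call begins.
- manip.hand_in(): hands the job in; it is judged then, once.
The state is a dict: "time_s": time; "q": joint angles; "joint_vel": joint speeds; "joint_torque": joint torques, N m; "tcp_pos": TCP position; "eef_rot": TCP orientation; "ft_force": force on the tool from outside, world axes, zero at the start; "ft_torque": the same for the moment, N m; "gripper_width": finger opening in m; "grasp_force": force on a finger pad.
Only numpy, scipy, OpenCV 4.12 (cv2) and the standard library are available. Lean on these libraries where they do the work, as an engineer would, in place of code of your own. Each camera call takes 0.05 s, during which the arm holds its last target. There are 200 camera calls.

## Working session

There is one attempt and no reset: what is moved stays moved. The work goes in short steps, Python scripts to look and compute and a tool call to move; the robot and the scene stay as the last step left them, time stands still between calls to the robot, and variables do not carry over. Pictures are saved under pics/ and viewed, at most 10 in all, crops included, and the job is handed in when it is done.

Besides the shell and the picture viewer there is one more tool, called after ">>>" by a JSON object that holds its "api" and its "payload", one argument or row to a line. servo_tool: Moves the arm, as the interface text tells. Its arguments: {"type":"object","properties":{"commands":{"type":"array","items":{"type":"number"}}},"required":["commands"]}

```bash
mkdir -p pics; cat > h.py <<'E'
import numpy as np,cv2
from rig import manip
def cam(n):
    return manip.read_camera(n)
def cloud(c):
    h,w=c["range_z"].shape
    u,v=np.meshgrid(np.arange(w),np.arange(h))
    K=np.array([[c["fx"],0,c["cx"]],[0,c["fy"],c["cy"]],[0,0,1.]])
    p=cv2.undistortPoints(np.stack([u,v],-1).reshape(-1,1,2).astype(np.float64),K,np.array([c["k1"],0,0,0,0.])).reshape(h,w,2)
    z=c["range_z"].astype(float)
    P=np.dstack([p[...,0]*z,p[...,1]*z,z])
    return (P-np.array(c["t"]))@np.array(c["R"])
E
python3 - <<'E'
from h import *
print(manip.tips_ahead, manip.observe())
for n in("scene","top"):
    c=cam(n); cv2.imwrite(f"pics/{n}0.png",c["img"][...,::-1]); np.savez(f"{n}0.npz",P=cloud(c),img=c["img"])
    print(n,c["k1"],c["R"],c["t"])
E
```

```text
0.1734 {'time_s': 0.0, 'q': array([ 1.16477170e+00,  2.17792136e-01,  1.61495325e+00,  1.66641963e-05,
        1.31130658e+00, -1.12218886e-01]), 'joint_vel': array([ 8.33062477e-04,  6.56079722e-04, -6.73844384e-04,  5.09917646e-05,
       -9.88572092e-05,  2.54661799e-04]), 'joint_torque': array([ 2.21486705e-03, -3.96848881e+01, -3.03852296e+01, -7.11709458e-05,
        9.68121603e-03, -1.20165006e-05]), 'tcp_pos': array([0.18082456, 0.59784569, 0.40333422]), 'eef_rot': array([-3.13915061e+00, -2.91396755e-04,  2.84778226e+00]), 'ft_force': array([0.37402082, 0.12426295, 0.61865688]), 'ft_torque': array([ 0.04342413, -0.02507117,  0.02847687]), 'grasp_force': 0.0, 'gripper_width': 0.08504105321536384}
scene -0.025618943757887102 [[-0.3047188   0.95237198 -0.01157885]
 [ 0.73955931  0.22893224 -0.63296292]
 [-0.60016538 -0.20143895 -0.77409552]] [ 0.17053902 -0.39116665  1.61316788]
top 0.03411458537181497 [[ 0.02054277 -0.99974496 -0.00938104]
 [-0.99595661 -0.01964236 -0.08766195]
 [ 0.08745533  0.01114393 -0.99610611]] [-0.00997749  0.57695858  1.4680243 ]
```

View pics/scene0.png

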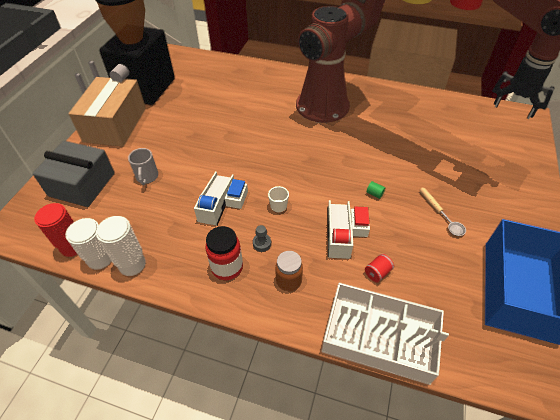

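View pics/top0.png

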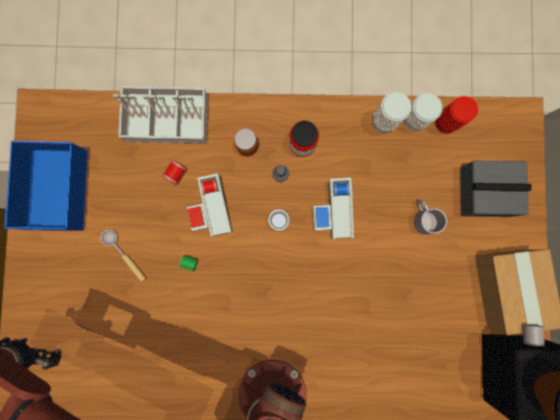

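Scene view: the red dispenser is at about (345,232), with its vial in the nest at (342,236) and its key at (361,215). Top view: vial (209,185), key (197,217), runway (215,210).
Could be taken for the red vial: the loose red can at top (175,172), the green can at (188,263) and the blue vial at (341,187). I choose the vial in the red nest at (209,185) and check it in a close crop.

```bash
python3 - <<'E'
from h import *
d=np.load("top0.npz");P,img=d["P"],d["img"]
s=np.load("scene0.npz")
a=cv2.resize(img[150:250,150:250],(400,400),interpolation=cv2.INTER_CUBIC)
b=cv2.resize(s["img"][180:280,310:410],(400,400),interpolation=cv2.INTER_CUBIC)
cv2.imwrite("pics/crop1.png",np.hstack([a,b])[...,::-1])
def red(i):
    i=i.astype(int); return (i[...,0]>110)&(i[...,1]<70)&(i[...,2]<80)
for nm,D,(r0,r1,c0,c1) in (("top",d,(150,250,150,250)),("scene",s,(190,290,310,410))):
    m=np.zeros(D["img"].shape[:2],bool); m[r0:r1,c0:c1]=red(D["img"][r0:r1,c0:c1])
    n,l,st,ce=cv2.connectedComponentsWithStats(m.astype(np.uint8))
    for i in range(1,n):
        if st[i,4]<30: continue
        Q=D["P"][l==i]; Q=Q[np.isfinite(Q).all(1)]
        r=cv2.minAreaRect((Q[:,:2]*1000).astype(np.float32))
        print(nm,ce[i],st[i,4],"med",np.median(Q,0).round(4),"z5-95",np.percentile(Q[:,2],[5,95]).round(3),"rect",np.round(r[0],1),np.round(r[1],1),round(r[2],1))
    # raised body of dispenser incl. key
    Q=D["P"][r0:r1,c0:c1]; z=Q[...,2]
    mm=((z>0.012)&(z<0.095)).astype(np.uint8)
    n,l,st,ce=cv2.connectedComponentsWithStats(mm)
    i=max((k for k in range(1,n)),key=lambda k:st[k,4]); q=Q[l==i]
    print("body",st[i,4],cv2.minAreaRect((q[:,:2]*1000).astype(np.float32)))
E
```

```text
top [174.55555556 172.05555556] 234 med [0.6768 0.3195 0.0462] z5-95 [0.002 0.055] rect [683.1 322.9] [48.5 54.1] 57.7
top [208.51724138 185.96551724] 116 med [0.6305 0.2076 0.0773] z5-95 [0.07  0.085] rect [631.9 208.6] [36.6 31.6] 16.8
top [195.4729064  216.45320197] 203 med [0.5396 0.2472 0.0579] z5-95 [0.053 0.063] rect [510.4 125.9] [303.3  61.5] 77.0
body 1681 ((570.7913818359375, 220.6893768310547), (180.40621948242188, 119.666748046875), 13.732278823852539)
scene [361.14693878 215.73061224] 245 med [0.5431 0.2468 0.0589] z5-95 [0.054 0.062] rect [907.3 259.9] [802.9  47.2] 2.2
scene [341.5037037 236.1037037] 135 med [0.6454 0.2082 0.0759] z5-95 [0.064 0.084] rect [963.4 238.8] [691.6  37.1] 5.3
scene [381.69117647 265.02941176] 272 med [0.6823 0.3304 0.0487] z5-95 [0.033 0.054] rect [670.4 325.2] [62.2 60.6] 59.3
scene [372.         274.12781955] 133 med [0.7056 0.3105 0.0276] z5-95 [0.003 0.05 ] rect [999.3 293.4] [ 45.8 624.1] 86.6
body 1688 ((571.7268676757812, 219.34384155273438), (183.94161987304688, 117.61090850830078), 13.680522918701172)
```

View pics/crop1.png

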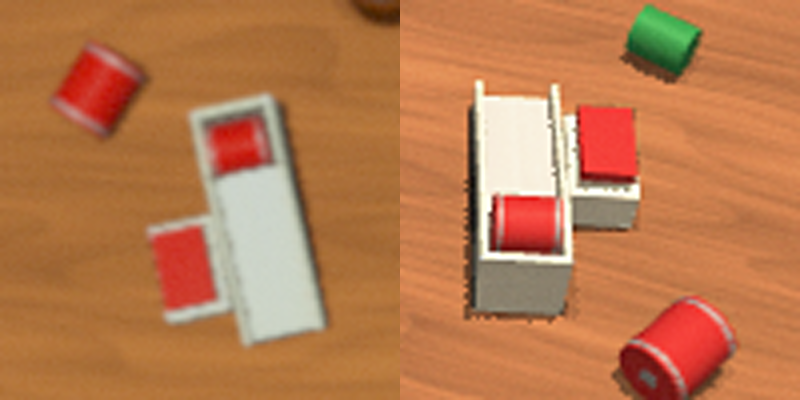

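The crop confirms it: the red vial lies in the nest behind the sill, with the key to the runway's +y side, and the bigger loose can is outside. Dispenser origin is about (0.583, 0.1945), yaw about 13.7°. Moving above it with the fingers 62 mm apart.

>>> {"api": "servo_tool", "payload": {
  "commands": [58,-3.3,-1.85,0,0,58,-3.3,-1.85,0,0,58,-3.3,-1.85,0,0,58,-3.3,-1.85,0,0,58,-3.3,-1.85,0,0,58,-3.3,-1.85,0,0,58,-3.3,-1.85,0,0,58,-3.3,-1.85,0,0,58,-3.3,-1.85,0,0,58,-3.3,-1.85,0,0,58,-3.3,-1.85,0,0,58,-3.3,-1.85,0,0,58,-3.3,-1.85,0,0,58,-3.3,-1.85,0,0,58,0,0,1,-0.133,58,0,0,1,-0.133,58,0,0,1,-0.133,58,0,0,1,-0.133,58,0,0,0,0]
}}

```text
time_s: 2.0
tcp_pos: [0.5473, 0.2162, 0.3621]
eef_rot: [-3.141, -0.005, -2.904]
ft_force: [-0.1, -0.1, -1.0]
gripper_width: 0.0497
grasp_force: 0.0
```

>>> {"api": "servo_tool", "payload": {
  "commands": [58,0,0,2.5,0,58,0,0,2.5,0,58,0,0,2.5,0,58,0,0,1,0,58,0,0,0,0]
}}

```text
time_s: 2.5
tcp_pos: [0.5473, 0.2164, 0.2779]
eef_rot: [-3.141, -0.004, -2.905]
ft_force: [-0.5, -0.7, 0.1]
gripper_width: 0.0497
grasp_force: 0.0
```

```bash
python3 - <<'E'
from h import *
o=manip.observe(); print(o["tcp_pos"],o["eef_rot"],o["gripper_width"],manip.tips_ahead)
c=cam("scene");P=cloud(c)
cv2.imwrite("pics/crop2.png",cv2.resize(c["img"][150:270,290:430],None,fx=5,fy=5,interpolation=cv2.INTER_CUBIC)[...,::-1])
# points of the fingers between z .10 and .16, in tool frame
y=o["eef_rot"][2];ex=np.array([np.cos(y),np.sin(y)]);ey=np.array([np.sin(y),-np.cos(y)])
Q=P[150:270,290:430].reshape(-1,3);D=Q[:,:2]-o["tcp_pos"][:2];m=(np.abs(D)<.08).all(1)
Q,D=Q[m],D[m]
for z0 in np.arange(.09,.18,.01):
    k=(Q[:,2]>z0)&(Q[:,2]<z0+.01)
    for s in(1,-1):
        kk=k&(s*(D@ey)>0)
        if kk.sum()>2: print(round(z0,2),s,kk.sum(),"y",np.round(np.percentile(D[kk]@ey,[5,95]),3),"x",np.round(np.percentile(D[kk]@ex,[5,95]),3))
E
```

```text
[0.54733434 0.21636689 0.27794088] [-3.14149887 -0.00411317 -2.90486867] 0.049678480631193525 0.1734
0.11 1 8 y [0.025 0.035] x [-0.01   0.009]
0.11 -1 8 y [-0.033 -0.025] x [-0.01  -0.006]
0.12 1 16 y [0.025 0.037] x [-0.012  0.002]
0.12 -1 15 y [-0.038 -0.028] x [-0.009  0.004]
0.13 1 15 y [0.025 0.038] x [-0.01   0.009]
0.13 -1 17 y [-0.037 -0.025] x [-0.011 -0.003]
0.14 1 13 y [0.025 0.034] x [-0.011  0.001]
0.14 -1 5 y [-0.036 -0.026] x [-0.012 -0.006]
0.15 1 27 y [0.027 0.052] x [-0.012  0.008]
0.15 -1 30 y [-0.05  -0.026] x [-0.013  0.002]
0.16 1 49 y [0.031 0.057] x [-0.013  0.007]
0.16 -1 46 y [-0.054 -0.028] x [-0.013  0.011]
0.17 1 36 y [0.019 0.059] x [-0.017  0.01 ]
0.17 -1 45 y [-0.059 -0.019] x [-0.017  0.007]
```

View pics/crop2.png

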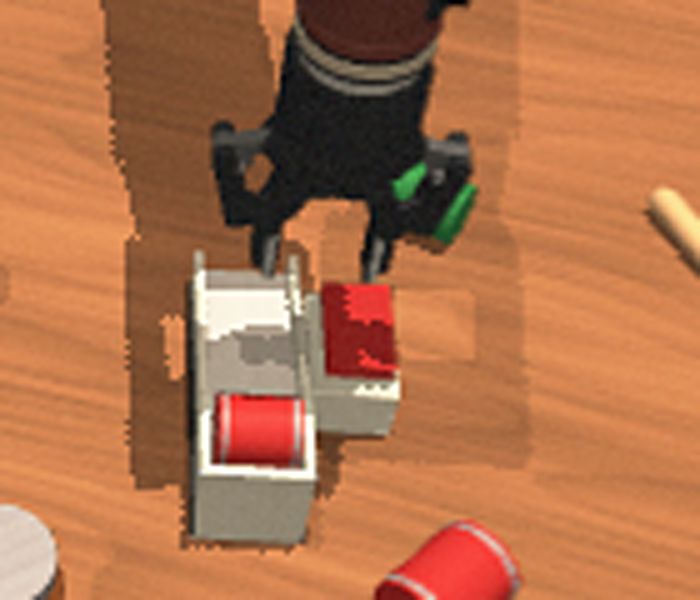

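Fingers are 63 mm apart: one sits over the key (0.540, 0.247), the other over the runway trap (0.555, 0.186). Now lowering to just above the key.

>>> {"api": "servo_tool", "payload": {
  "commands": [58,0,0,2,0,58,0,0,1.5,0,58,0,0,0.4,0,58,0,0,0,0]
}}

```text
time_s: 2.95
tcp_pos: [0.548, 0.2165, 0.2403]
eef_rot: [-3.142, -0.001, -2.904]
ft_force: [-0.2, -0.2, -0.1]
gripper_width: 0.0495
grasp_force: 0.0
```

>>> {"api": "servo_tool", "payload": {
  "commands": [58,0,0,0.3,0,58,0,0,0.3,0,58,0,0,0,0]
}}

```text
time_s: 3.25
tcp_pos: [0.5482, 0.2166, 0.2348]
eef_rot: [-3.142, 0.0, -2.903]
ft_force: [0.0, 0.8, 0.7]
gripper_width: 0.0493
grasp_force: 0.0
```

>>> {"api": "servo_tool", "payload": {
  "commands": [58,0,0,0.3,0,58,0,0,0.2,0,58,0,0,0,0]
}}

```text
time_s: 3.55
tcp_pos: [0.548, 0.2165, 0.2293]
eef_rot: [-3.142, -0.001, -2.903]
ft_force: [-0.2, -1.3, -0.4]
gripper_width: 0.0493
grasp_force: 0.0
```

```bash
python3 - <<'E'
from h import *
c=cam("scene")
cv2.imwrite("pics/crop3.png",cv2.resize(c["img"][150:270,290:430],None,fx=5,fy=5,interpolation=cv2.INTER_CUBIC)[...,::-1])
E
```

```text
(no output)
```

View pics/crop3.png

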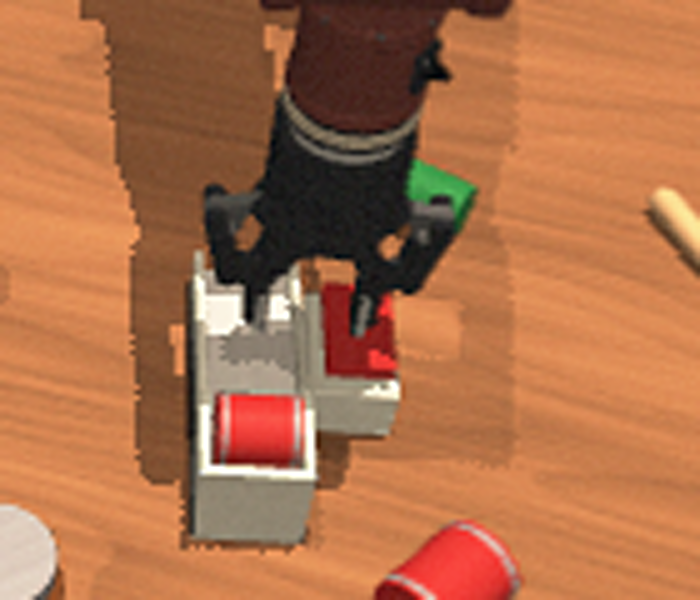

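The right finger is over the middle of the red key at (362,330), the left one over the runway's centre at (255,320). Pressing.

>>> {"api": "servo_tool", "payload": {
  "commands": [58,0,0,0.3,0,58,0,0,0.3,0,58,0,0,0,0]
}}

```text
time_s: 3.9
tcp_pos: [0.5484, 0.2166, 0.2239]
eef_rot: [3.141, 0.001, -2.903]
ft_force: [-1.3, -0.3, 3.1]
gripper_width: 0.0493
grasp_force: 1.8
```

>>> {"api": "servo_tool", "payload": {
  "commands": [58,0,0,0.3,0,58,0,0,0.2,0,58,0,0,0,0]
}}

```text
time_s: 4.2
tcp_pos: [0.5484, 0.2166, 0.2188]
eef_rot: [3.141, 0.001, -2.904]
ft_force: [0.4, -1.0, 4.1]
gripper_width: 0.0492
grasp_force: 2.1
```

>>> {"api": "servo_tool", "payload": {
  "commands": [58,0,0,0.2,0,58,0,0,0.1,0,58,0,0,0,0,58,0,0,0,0,58,0,0,0,0,58,0,0,0,0,58,0,0,0,0]
}}

```text
time_s: 4.9
tcp_pos: [0.5485, 0.2167, 0.2164]
eef_rot: [3.141, 0.001, -2.903]
ft_force: [-1.3, -0.8, 6.7]
gripper_width: 0.0494
grasp_force: 3.7
```

```bash
python3 - <<'E'
from h import *
c=cam("scene")
cv2.imwrite("pics/crop4.png",cv2.resize(c["img"][150:270,290:430],None,fx=5,fy=5,interpolation=cv2.INTER_CUBIC)[...,::-1])
E
```

```text
(no output)
```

View pics/crop4.png

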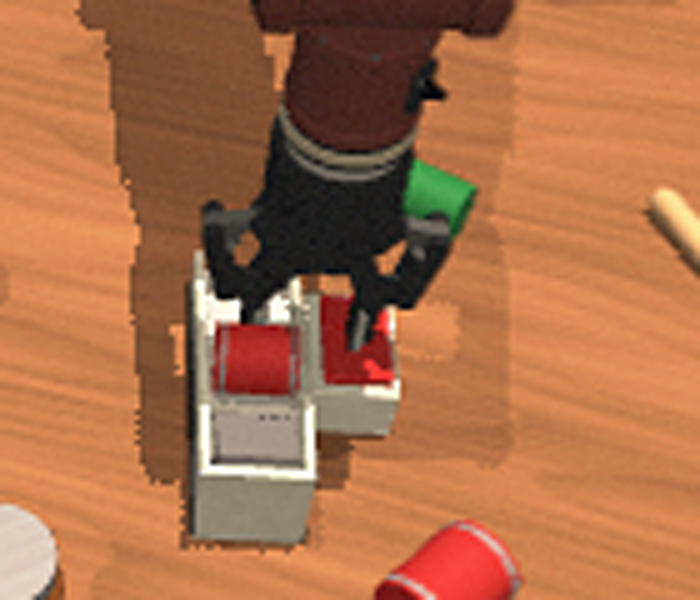

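The nest is empty at (257,435) and the red vial rests on the runway against the finger at (257,358). I'll check that it stays still, then hand in.

>>> {"api": "servo_tool", "payload": {
  "commands": [58,0,0,0,0,58,0,0,0,0,58,0,0,0,0,58,0,0,0,0,58,0,0,0,0,58,0,0,0,0]
}}

```text
time_s: 5.55
tcp_pos: [0.5485, 0.2167, 0.2164]
eef_rot: [3.141, 0.001, -2.903]
ft_force: [-1.7, -0.2, 6.9]
gripper_width: 0.0496
grasp_force: 3.7
```

```bash
python3 - <<'E'
from h import *
a=cv2.imread("pics/crop4.png"); c=cam("scene")
b=cv2.resize(c["img"][150:270,290:430],None,fx=5,fy=5,interpolation=cv2.INTER_CUBIC)[...,::-1]
d=np.abs(a.astype(int)-b)[320:400,200:310].mean(); print(d)
if d<8: print(manip.hand_in())
E
```

```text
1.8918560606060606
the job is handed in; nothing more can be done
None
```

I pressed the red key, and the red vial popped out of its nest; the other finger stopped it on the runway, where it was still resting when I handed the job in at about 5.6 s.

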